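# Tally two finished picks at the packing bench

## Task

The amber bottles and the brown tape rolls have been picked. With the fingertips, gently press the yellow tally plunger in front of the bin of amber bottles and the one in front of the bin of brown tape rolls all the way down, in either order, and withdraw. Leave the plungers and bins of the blue cans and white jars untouched, and do not shift or pick up any goods or anything else on the bench.

Things in the scene. Friction and masses are not known exactly. Their poses are not given: they have to be found in the camera images.
- amber_station: Pick station of the amber bottles, fixed to the bench: a red open bin 160 x 120 mm, 50 mm high (walls 4 mm), centred at +35 mm along its x axis, and a grey tally block 66 x 70 mm, 45 mm high, centred at -80 mm along x (the robot side of the bin). On the block stands a yellow mushroom plunger. Origin: on the bench in the middle of the station; z up.
- amber_plunger_top (a point): Centre of the top face of the yellow plunger head (30 mm diameter, 9 mm thick) of the amber bottles' station; 67 mm above the bench when fully up, 57 mm when fully down. Moves with the plunger; a dark collar 38 mm wide under it is 3 mm high and the block top is 45 mm above the bench.
- amber_plunger (a joint): How far the plunger of the amber bottles' station is pressed, in m: 0 fully up, 0.010 fully down on a hard stop. It slides straight down against about 3 N of friction and stays where it is left (no spring). It starts up (0 to 0.0015).
- tape_station: Pick station of the brown tape rolls, fixed to the bench: a red open bin 160 x 120 mm, 50 mm high (walls 4 mm), centred at +35 mm along its x axis, and a grey tally block 66 x 70 mm, 45 mm high, centred at -80 mm along x (the robot side of the bin). On the block stands a yellow mushroom plunger. Origin: on the bench in the middle of the station; z up.
- tape_plunger_top (a point): Centre of the top face of the yellow plunger head (30 mm diameter, 9 mm thick) of the brown tape rolls' station; 67 mm above the bench when fully up, 57 mm when fully down. Moves with the plunger; a dark collar 38 mm wide under it is 3 mm high and the block top is 45 mm above the bench.
- tape_plunger (a joint): How far the plunger of the brown tape rolls' station is pressed, in m: 0 fully up, 0.010 fully down on a hard stop. It slides straight down against about 3 N of friction and stays where it is left (no spring). It starts up (0 to 0.0015).
- blue_station: Pick station of the blue cans, fixed to the bench: a red open bin 160 x 120 mm, 50 mm high (walls 4 mm), centred at +35 mm along its x axis, and a grey tally block 66 x 70 mm, 45 mm high, centred at -80 mm along x (the robot side of the bin). On the block stands a yellow mushroom plunger. Origin: on the bench in the middle of the station; z up.
- blue_plunger_top (a point): Centre of the top face of the yellow plunger head (30 mm diameter, 9 mm thick) of the blue cans' station; 67 mm above the bench when fully up, 57 mm when fully down. Moves with the plunger; a dark collar 38 mm wide under it is 3 mm high and the block top is 45 mm above the bench.
- blue_plunger (a joint): How far the plunger of the blue cans' station is pressed, in m: 0 fully up, 0.010 fully down on a hard stop. It slides straight down against about 3 N of friction and stays where it is left (no spring). It starts up (0 to 0.0015).
- white_station: Pick station of the white jars, fixed to the bench: a red open bin 160 x 120 mm, 50 mm high (walls 4 mm), centred at +35 mm along its x axis, and a grey tally block 66 x 70 mm, 45 mm high, centred at -80 mm along x (the robot side of the bin). On the block stands a yellow mushroom plunger. Origin: on the bench in the middle of the station; z up.
- white_plunger_top (a point): Centre of the top face of the yellow plunger head (30 mm diameter, 9 mm thick) of the white jars' station; 67 mm above the bench when fully up, 57 mm when fully down. Moves with the plunger; a dark collar 38 mm wide under it is 3 mm high and the block top is 45 mm above the bench.
- white_plunger (a joint): How far the plunger of the white jars' station is pressed, in m: 0 fully up, 0.010 fully down on a hard stop. It slides straight down against about 3 N of friction and stays where it is left (no spring). It is already down at the start.
- amber0: Loose small amber glass bottle with white cap and paper label, 48 mm diameter, 85 mm tall, upright in its bin on a 5 mm thick floor; origin at the centre of its underside.
- amber1: Loose small amber glass bottle with white cap and paper label, 48 mm diameter, 85 mm tall, upright in its bin on a 5 mm thick floor; origin at the centre of its underside.
- tape0: Loose roll of brown packing tape standing on end (ring 62 mm outside, 38 mm bore, 48 mm tall), upright in its bin on a 5 mm thick floor; origin at the centre of its underside.
- tape1: Loose roll of brown packing tape standing on end (ring 62 mm outside, 38 mm bore, 48 mm tall), upright in its bin on a 5 mm thick floor; origin at the centre of its underside.
- blue0: Loose blue can with a pale metal top, 54 mm diameter, 60 mm tall, upright in its bin on a 5 mm thick floor; origin at the centre of its underside.
- blue1: Loose blue can with a pale metal top, 54 mm diameter, 60 mm tall, upright in its bin on a 5 mm thick floor; origin at the centre of its underside.
- white0: Loose white jar with black lid, 52 mm diameter, 70 mm tall, upright in its bin on a 5 mm thick floor; origin at the centre of its underside.
- white1: Loose white jar with black lid, 52 mm diameter, 70 mm tall, upright in its bin on a 5 mm thick floor; origin at the centre of its underside.
- mug: Loose white mug near the robot-side edge of the work area, 80 mm wide, 90 mm tall; origin at the centre of its underside.
- tape_measure: Loose yellow and black tape measure, 70 x 40 x 60 mm; origin at the centre of its underside.
- screwdriver: Loose screwdriver, 200 mm long, lying on the bench along its x axis; origin on its underside.

How it is judged:
At the end, for the whole second after the job is handed in: The plungers of the amber bottles and of the tape rolls are down (pressed more than 8.5 of 10 mm), that of the blue cans is still up (under 3 mm), that of the white jars still down, and every loose thing lies at rest within 15 mm of where it started (value of joint each of amber_plunger, tape_plunger, white_plunger above 0.0085 m and value of joint blue_plunger below 0.003 m and distance of each of amber0, amber1, tape0, tape1, blue0, blue1, white0, white1, mug, tape_measure, screwdriver from where it was at the start of the episode below 0.015 m and linear speed of each of amber0, amber1, tape0, tape1, blue0, blue1, white0, white1, mug, tape_measure, screwdriver below 0.03 m/s); the robot touches nothing.
It fails at once if the station of the blue cans is touched (over 1 N) (contact force between any of the fingers, the arm and blue_station above 1 N).
It fails at once if the station of the white jars is touched (over 1 N) (contact force between any of the fingers, the arm and white_station above 1 N).
It fails at once if the station of the amber bottles is pressed roughly (over 30 N), or with another part of the arm than the fingers (over 3 N) (contact force between the fingers and amber_station above 30 N or contact force between the arm and amber_station above 3 N).
It fails at once if the station of the brown tape rolls is pressed roughly (over 30 N), or with another part of the arm than the fingers (over 3 N) (contact force between the fingers and tape_station above 30 N or contact force between the arm and tape_station above 3 N).
It fails at once if goods or another loose thing is shifted, tipped or lifted (moved over 15 mm or tilted over 0.3 rad) (distance of any of amber0, amber1, tape0, tape1, blue0, blue1, white0, white1, mug, tape_measure, screwdriver from where it was at the start of the episode above 0.015 m or angle between any of amber0, amber1, tape0, tape1, blue0, blue1, white0, white1, mug, tape_measure, screwdriver's own z axis and vertical above 0.3 rad).
It also fails if it takes over 43 s, if anything falls off the work surface, if the arm or the gripper's body presses on something with over 40 N, if the wrist force passes 120 N, or if a joint passes its speed limit or range.

## Robot

A 6-joint arm with a two-finger parallel gripper is mounted at the origin on the work surface. World frame = base frame: x ahead of the robot, y to its left, z up, the work surface at z = 0. Lengths are in m, angles in rad, forces in N, time in s.
With the tool pointing down it reaches from about 0.3 to 0.875 m from the base axis. Payload 6.4 kg.
Tool frame: the origin (TCP) lies midway between the tips of the shut fingers; the grasp point (between the pads) lies 19 mm behind it (ctrl.tcp_to_grasp is the distance from the TCP to the grasp point, in m); z points along the fingers, y is the direction in which the jaws open and shut (so a half turn about z gives the same grasp; the last joint's range is limited). The gripper opens to 85 mm and grips with 20 to 120 N. Pads are 22 mm wide; open, the fingers measure 114 mm over their backs; the gripper's body (76 mm by 85 mm) begins 54 mm behind the grasp point. The pads swing forward as they close: fully open they stand 13 mm farther back than shut.
Start: joints at [-1.308, 0.181, 1.607, -0, 1.354, -0.206], TCP at [0.26, -0.513, 0.231] pointing down, gripper open.
Joint ranges: [-2.99, 2.99], [-0.89, 2.07], [0.3, 2.58], [-1.14, 4.28], [0, 2.63], [-3.12, 3.12]. Speed limits (rad/s): [2.57, 2.57, 3.01, 3.14, 3.14, 3.14].

## Interface

Orientations are given as a unit quaternion [w, x, y, z].
In Python, from bench import monitor, imaging, order, spotter, ctrl gives the robot as it stands.
- The arm moves only by the shell command python3 -m pendant 'ROWS'. ROWS is JSON, a list that holds one entry, the list of rows, each a list of 5 numbers: the shift along the world's x, y, z in mm, then the turn about the world's z in degrees, then the finger opening in mm, from 0 to 85.4. A call has 1 to 8 rows; each row shifts and turns the commanded pose from where the row before left it; what a row does not reach is not made up. A row lasts 1/8 s, in which the tool goes at most 62.5 mm and 10.7 degrees, less where a joint would pass 70% of its speed; a pose out of reach is approached as far as the arm can. A call with a gripper value outside its range is refused whole. The fingers move at their own pace and stop on an object; the grip force is fixed at half the most. Time passes only in rows, so rows that do not move let the fingers close. It gives the time, the measured TCP pose, the force and the opening at its end, in the units of the state.
- monitor.get_obs(): the state, without advancing time (a new reading comes with each control period).
- imaging.camera(name): name is "scene" or "top"; returns a dict with "img" (400x640x3 uint8, red, green, blue), "vfov" (degrees; the focal length in pixels is half the picture's height over the tangent of half this angle, whatever the lens; pixels are square), "cx", "cy" (the principal point, pixels), "distortion" ([k1, k2, p1, p2, k3] as OpenCV has them; the pictures are not rectified), "origin" and "orientation" of the camera in the world. Camera axes: x right, y down, z forward; pixel columns grow to the right and rows downward; lengths in m; the calibration is good to about 2 mm. A picture is of the moment at which its call begins. There is no depth.
- order.hand_in(): hands the job in, once; it reports no verdict.
Trained networks look in the newest picture that a camera, given by its name, has taken for a name from the list of things; names that differ only in an ending like _2 or _b are one class to them, and where a whole thing is asked for, a point or a joint stands for the part that bears it (a point fixed in the world has none). Each returns a list of dicts, best first, with "confidence" (0 to 1); they miss things now and then, are a little off and sometimes report something else, mostly with a low value. They report only what shows in the picture. A call takes as long as a camera call.
- spotter.recognise(camera, thing): "at" ([x, y, z] in m, in the coordinates of the camera as it stood for that picture, good to about 4 mm: the middle of the surface that is visible of it).
- spotter.tip_of(camera, thing): "at" ([x, y, z] in m, in the coordinates of the camera as it stood for that picture, good to about 4 mm: a listed point, or the origin of a listed thing).
The state is a dict: "time_s": time; "q": joint angles; "dq": joint speeds; "joint_efforts": joint torques, N m; "eef_pos": TCP position; "eef_rot": TCP orientation; "wrist_force": force on the tool from outside, world axes, zero at the start; "torque": the same for the moment, N m; "opening": opening from 0.0 (shut) to 1.0 (fully open).
Only numpy, scipy, OpenCV 4.12 (cv2) and the standard library are available. Lean on these libraries where they do the work, as an engineer would, in place of code of your own. Each camera call takes 0.05 s, during which the arm holds its last target. There are 200 camera calls.

## Working session

There is one attempt and no reset: what is moved stays moved. The work goes in short steps, Python scripts to look and compute and a shell command to move; the robot and the scene stay as the last step left them, time stands still between calls to the robot, and variables do not carry over. Pictures are saved under pics/ and viewed, about 8 in all and at most 12, crops included, and the job is handed in when it is done.

```bash
mkdir -p pics
cat > h.py <<'E'
import numpy as np, cv2
from bench import monitor, imaging, order, spotter, ctrl
def R(q):
    w,x,y,z=q
    from scipy.spatial.transform import Rotation as Ro
    return Ro.from_quat([x,y,z,w]).as_matrix()
def world(c,p): 
    return np.array(c["origin"])+R(c["orientation"])@np.array(p)
def K(c):
    f=c["img"].shape[0]/2/np.tan(np.radians(c["vfov"])/2)
    return np.array([[f,0,c["cx"]],[0,f,c["cy"]],[0,0,1.]])
def pix(c,P):
    p=R(c["orientation"]).T@(np.array(P)-np.array(c["origin"]))
    return cv2.projectPoints(p[None],np.zeros(3),np.zeros(3),K(c),np.array(c["distortion"],float))[0].ravel()
def onplane(c,u,v,z):
    n=cv2.undistortPoints(np.array([[[u,v]]],float),K(c),np.array(c["distortion"],float)).ravel()
    d=R(c["orientation"])@np.array([n[0],n[1],1]); o=np.array(c["origin"])
    return o+d*(z-o[2])/d[2]
E
python3 - <<'E'
from h import *
for n in ["top","scene"]:
    c=imaging.camera(n); cv2.imwrite(f"pics/{n}0.png",c["img"][:,:,::-1]); print(n,np.round(c["origin"],3))
    for t in ["amber","tape","blue","white"]:
        for k in ["_plunger_top","_station"]:
            for r in spotter.tip_of(n,t+k)[:3]:
                P=world(c,r["at"]); print(t+k,round(r["confidence"],2),np.round(P,3),np.round(pix(c,P)))
E
```

```text
top [0.438 0.015 0.985]
amber_plunger_top 0.58 [ 0.613 -0.114 -0.002] [366. 160.]
amber_plunger_top 0.49 [ 0.568 -0.348  0.006] [454. 174.]
amber_plunger_top 0.48 [0.535 0.099 0.065] [287. 187.]
amber_station 0.84 [0.61  0.119 0.004] [281. 162.]
tape_plunger_top 0.58 [ 0.615 -0.118  0.003] [368. 159.]
tape_plunger_top 0.54 [ 0.61  -0.115  0.001] [367. 160.]
tape_plunger_top 0.47 [0.479 0.35  0.069] [187. 210.]
tape_station 0.58 [0.561 0.35  0.006] [196. 181.]
blue_plunger_top 0.53 [ 0.536 -0.119  0.071] [373. 185.]
blue_station 0.68 [ 0.612 -0.113  0.   ] [366. 160.]
blue_station 0.68 [0.533 0.097 0.062] [287. 188.]
white_plunger_top 0.7 [ 0.487 -0.366  0.054] [469. 203.]
white_station 0.58 [ 0.56  -0.364  0.004] [460. 177.]
white_station 0.45 [0.561 0.347 0.005] [197. 181.]
scene [ 1.25  -0.485  0.721]
amber_plunger_top 0.66 [0.535 0.103 0.067] [354. 202.]
amber_station 0.76 [0.61  0.12  0.001] [375. 232.]
tape_plunger_top 0.47 [0.609 0.123 0.003] [375. 231.]
tape_plunger_top 0.4 [0.481 0.357 0.064] [407. 168.]
tape_station 0.8 [ 0.559  0.355 -0.004] [421. 197.]
blue_plunger_top 0.54 [ 0.527 -0.113  0.068] [286. 228.]
blue_station 0.73 [ 0.612 -0.108  0.001] [306. 265.]
blue_station 0.42 [ 0.632  0.345 -0.001] [436. 209.]
blue_station 0.23 [ 0.631 -0.352  0.   ] [220. 312.]
white_plunger_top 0.48 [ 0.487 -0.357  0.054] [192. 259.]
white_plunger_top 0.17 [0.677 0.124 0.001] [392. 244.]
white_station 0.78 [ 0.564 -0.358  0.   ] [207. 295.]
```

View pics/top0.png

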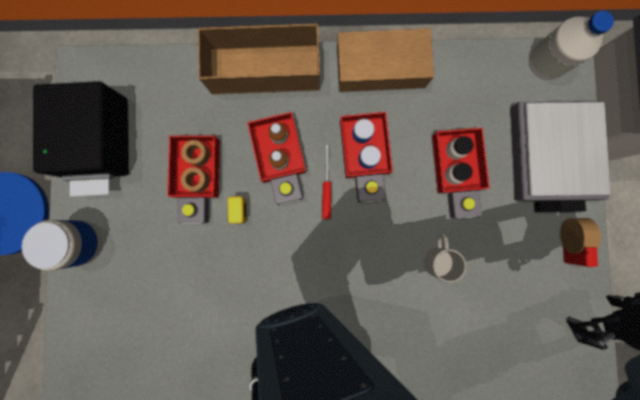

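View pics/scene0.png

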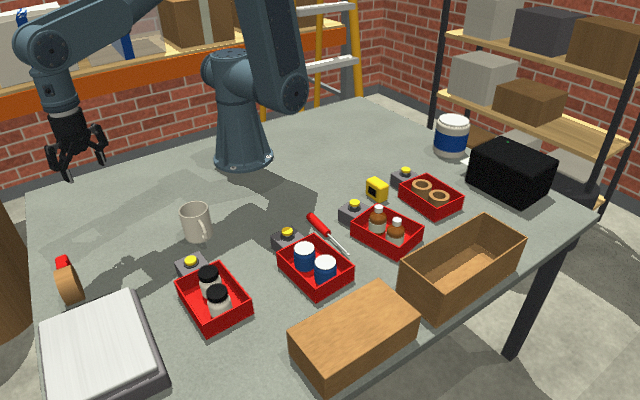

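The top view shows the tape bin with its plunger at (189,210), amber at (286,188), blue at (371,187) and white at (469,204). The tape measure stands between the tape and amber blocks at (236,209), and the scene view agrees. Next I'll refine the positions with the yellow blobs.

Run:
```python
from h import *
for n,seeds in [("top",dict(tape=(189,210),amber=(286,188),tm=(236,209))),("scene",dict(tape=(406,171),amber=(354,203),tm=(377,190)))]:
    c=imaging.camera(n); hsv=cv2.cvtColor(c["img"],cv2.COLOR_RGB2HSV)
    m=cv2.inRange(hsv,(22,130,70),(36,255,255))
    N,l,s,ce=cv2.connectedComponentsWithStats(m)
    for k,sd in seeds.items():
        i=1+np.argmin(np.linalg.norm(ce[1:]-sd,axis=1)); 
        print(n,k,ce[i].round(1),s[i],np.round(onplane(c,*ce[i],0.064 if n=="top" else .0625),4))
    for t in ["tape_measure","mug","screwdriver"]:
        for r in spotter.tip_of(n,t)[:1]: print(t,r["confidence"],np.round(world(c,r["at"]),3))
o=monitor.get_obs(); print(o["time_s"],o["eef_pos"],o["eef_rot"],o["wrist_force"])
```

```text
top tape [188.3 209.5] [183 204  12  12 112] [0.4813 0.3483 0.064 ]
top amber [285.4 188. ] [280 183  12  11 107] [0.532  0.1018 0.064 ]
top tm [235.9 209.4] [228 196  18  27 432] [0.4797 0.2278 0.064 ]
tape_measure 0.96 [0.482 0.233 0.001]
mug 0.9 [ 0.337 -0.299 -0.   ]
screwdriver 0.58 [ 0.556 -0.003 -0.   ]
scene tape [405.4 169.5] [401 167   9   6  47] [0.4824 0.3504 0.0625]
scene amber [354.1 202.5] [349 199  11   8  71] [0.5321 0.1045 0.0625]
scene tm [377.2 188.6] [366 176  23  27 404] [0.5154 0.2043 0.0625]
tape_measure 0.56 [0.482 0.232 0.001]
mug 0.77 [ 0.333 -0.296 -0.001]
screwdriver 0.75 [0.535 0.104 0.063]
1.3 [ 0.2597857  -0.51296841  0.23126974] [-3.03028577e-05  9.72656692e-01  2.32247624e-01 -1.16340850e-05] [ 0.52245397  1.12931103 -0.24232912]
```

```bash
python3 -m pendant '[[[10,20,5,0,0],[20,44,0,0,0],[20,46,0,0,0],[20,46,0,0,0],[20,46,0,0,0],[20,46,0,0,0],[20,46,0,0,0],[20,46,0,0,0]]]'; python3 -m pendant '[[[20,46,0,0,0],[20,46,0,0,0],[20,46,0,0,0],[20,46,0,0,0],[20,46,-20,0,0],[15,30,-20,0,0],[0,0,-20,0,0],[0,0,0,0,0]]]'
```

```text
time_s: 2.3
eef_pos: [0.4101, -0.1704, 0.2368]
eef_rot: [0.0, 0.973, 0.232, 0.0]
wrist_force: [0.8, 0.1, 0.3]
opening: 0.006
time_s: 3.3
eef_pos: [0.5229, 0.0883, 0.1749]
eef_rot: [-0.001, 0.972, 0.233, -0.002]
wrist_force: [-1.1, 0.1, 0.1]
opening: 0.001
```

```bash
python3 -m pendant '[[[8,15,-10,0,0],[0,0,-25,0,0],[0,0,-25,0,0],[0,0,-20,0,0],[0,0,-10,0,0],[0,0,0,0,0],[0,0,0,0,0]]]'
python3 - <<'E'
from h import *
for n,p in [("top",(286,188)),("scene",(354,203))]:
    c=imaging.camera(n); x,y=p
    cv2.imwrite(f"pics/{n}1.png",cv2.resize(c["img"][y-60:y+60,x-80:x+80,::-1],(800,600),interpolation=cv2.INTER_CUBIC))
E
```

```text
time_s: 4.18
eef_pos: [0.5337, 0.1021, 0.0873]
eef_rot: [0.0, 0.973, 0.232, 0.001]
wrist_force: [-0.5, -0.8, 0.6]
opening: -0.003
```

View pics/scene1.png

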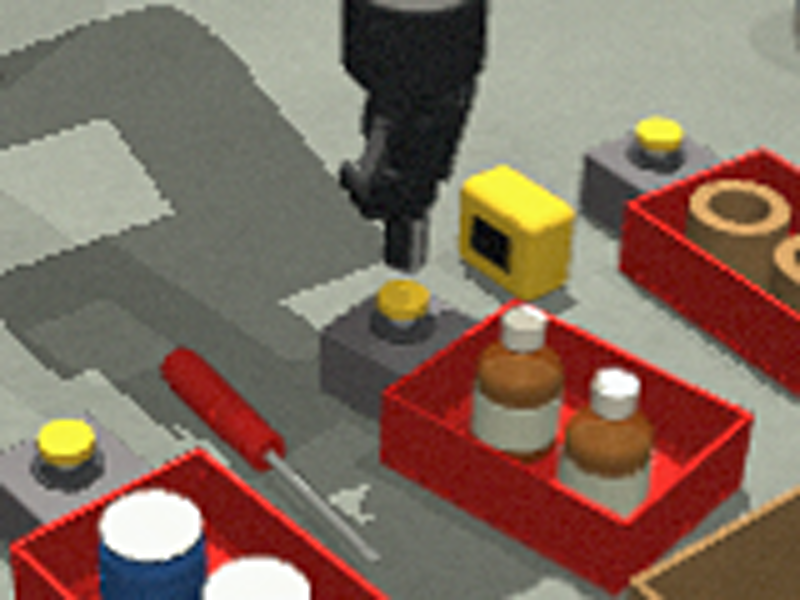

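The shut fingertips (405,265) are directly over the amber plunger (403,300), with clear space around them. I'll press slowly.

```bash
python3 -m pendant '[[[0,0,-6,0,0],[0,0,-6,0,0],[0,0,-3,0,0],[0,0,-2,0,0],[0,0,-2,0,0],[0,0,-2,0,0],[0,0,-2,0,0],[0,0,0,0,0]]]'
```

```text
time_s: 5.28
eef_pos: [0.5329, 0.102, 0.0632]
eef_rot: [0.0, 0.973, 0.232, 0.0]
wrist_force: [-1.0, 1.0, 0.2]
opening: -0.0
```

```bash
python3 -m pendant '[[[0,0,-1,0,0],[0,0,-1,0,0],[0,0,-1,0,0],[0,0,-1,0,0],[0,0,0,0,0]]]'
```

```text
time_s: 5.9
eef_pos: [0.5329, 0.102, 0.0592]
eef_rot: [0.0, 0.973, 0.232, 0.0]
wrist_force: [-0.3, 0.1, 1.4]
opening: 0.001
```

```bash
python3 -m pendant '[[[0,0,-1,0,0],[0,0,0,0,0]]]'
```

```text
time_s: 6.15
eef_pos: [0.5329, 0.102, 0.0582]
eef_rot: [-0.0, 0.973, 0.232, 0.0]
wrist_force: [-0.1, 0.5, 2.3]
opening: 0.002
```

```bash
python3 -m pendant '[[[0,0,-1,0,0],[0,0,0,0,0]]]'; python3 -m pendant '[[[0,0,-0.5,0,0],[0,0,0,0,0]]]'
```

```text
time_s: 6.4
eef_pos: [0.5329, 0.102, 0.0572]
eef_rot: [0.0, 0.973, 0.232, 0.0]
wrist_force: [0.8, 0.1, 2.3]
opening: 0.002
time_s: 6.65
eef_pos: [0.5329, 0.102, 0.0571]
eef_rot: [0.0, 0.973, 0.232, 0.0]
wrist_force: [-1.2, -0.6, 4.9]
opening: -0.002
```

```bash
python3 -m pendant '[[[0,0,-0.5,0,0],[0,0,0,0,0]]]'
```

```text
time_s: 6.9
eef_pos: [0.5329, 0.102, 0.057]
eef_rot: [0.0, 0.973, 0.232, 0.0]
wrist_force: [-3.6, -0.4, 9.4]
opening: -0.001
```

The amber plunger is on its hard stop (z 57.0 mm, 9 N). Next I withdraw and go to the tape station.

```bash
python3 -m pendant '[[[0,0,10,0,0],[0,0,30,0,0],[0,0,40,0,0],[0,0,40,0,0],[-10,47,0,0,0],[-10,50,0,0,0],[-10,50,0,0,0],[-10,50,0,0,0]]]'; python3 -m pendant '[[[-11,50,0,0,0],[0,0,-20,0,0],[0,0,-30,0,0],[0,0,-25,0,0],[0,0,-10,0,0],[0,0,-5,0,0],[0,0,0,0,0],[0,0,0,0,0]]]'
python3 - <<'E'
from h import *
for n,p in [("top",(236,190)),("scene",(384,188))]:
    c=imaging.camera(n); x,y=p
    cv2.imwrite(f"pics/{n}2.png",cv2.resize(c["img"][y-60:y+60,x-80:x+80,::-1],(800,600),interpolation=cv2.INTER_CUBIC))
E
```

```text
time_s: 7.9
eef_pos: [0.4923, 0.3005, 0.1765]
eef_rot: [-0.0, 0.973, 0.232, 0.0]
wrist_force: [0.4, 0.3, -0.4]
opening: 0.001
time_s: 8.9
eef_pos: [0.4825, 0.3493, 0.0874]
eef_rot: [-0.0, 0.973, 0.232, 0.001]
wrist_force: [-0.5, 0.2, -0.3]
opening: 0.001
```

View pics/scene2.png

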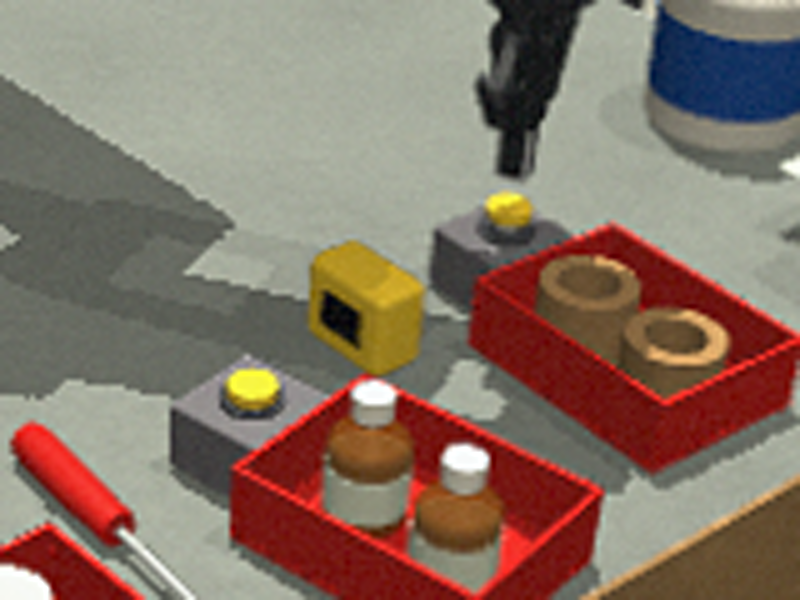

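The amber plunger (252,388) now sits low on its collar, and nothing else has moved. The tips (515,170) are above the tape plunger (508,210).

```bash
python3 -m pendant '[[[-0.5,0,-6,0,0],[0,0,-6,0,0],[0,0,-5,0,0],[0,0,-2,0,0],[0,0,-2,0,0],[0,0,-2,0,0],[0,0,0,0,0]]]';python3 -m pendant '[[[0,0,-1,0,0],[0,0,-1,0,0],[0,0,-1,0,0],[0,0,-1,0,0],[0,0,-1,0,0],[0,0,0,0,0]]]'
```

```text
time_s: 9.88
eef_pos: [0.4814, 0.3491, 0.0633]
eef_rot: [-0.0, 0.973, 0.232, 0.0]
wrist_force: [0.4, 0.1, -0.1]
opening: -0.003
time_s: 10.62
eef_pos: [0.4815, 0.3491, 0.0582]
eef_rot: [-0.0, 0.973, 0.232, 0.0]
wrist_force: [0.1, 1.0, 1.7]
opening: 0.003
```

```bash
python3 -m pendant '[[[0,0,-1,0,0],[0,0,0,0,0]]]'; python3 -m pendant '[[[0,0,-0.5,0,0],[0,0,0,0,0]]]'; python3 -m pendant '[[[0,0,-0.5,0,0],[0,0,0,0,0]]]'
```

```text
time_s: 10.88
eef_pos: [0.4815, 0.3491, 0.0573]
eef_rot: [-0.0, 0.973, 0.232, 0.0]
wrist_force: [0.6, 0.8, 1.9]
opening: 0.001
time_s: 11.12
eef_pos: [0.4815, 0.3491, 0.0571]
eef_rot: [-0.0, 0.973, 0.232, 0.0]
wrist_force: [-0.1, 0.3, 3.8]
opening: -0.001
time_s: 11.38
eef_pos: [0.4815, 0.3491, 0.057]
eef_rot: [-0.0, 0.973, 0.232, 0.0]
wrist_force: [-1.5, -1.0, 8.1]
opening: 0.002
```

Same signature on the tape plunger. Withdraw and check.

```bash
python3 -m pendant '[[[0,0,10,0,0],[0,0,30,0,0],[0,0,40,0,0],[0,0,40,0,0],[0,0,30,0,0],[-25,0,20,0,0],[-25,0,0,0,0],[0,0,0,0,0]]]'
python3 - <<'E'
from h import *
for n,p in [("scene",(384,188))]:
    c=imaging.camera(n); x,y=p
    cv2.imwrite(f"pics/{n}3.png",cv2.resize(c["img"][y-60:y+60,x-80:x+80,::-1],(800,600),interpolation=cv2.INTER_CUBIC))
    a=cv2.imread("pics/scene0.png").astype(int); b=c["img"][:,:,::-1].astype(int)
for n in ["top","scene"]:
    c=imaging.camera(n)
    for t in ["tape","amber","blue","white"]:
        print(n,t,[(round(r["confidence"],2),np.round(world(c,r["at"]),3)) for r in spotter.tip_of(n,t+"_plunger_top")[:2]])
E
```

```text
time_s: 12.38
eef_pos: [0.4299, 0.3491, 0.2265]
eef_rot: [0.0, 0.973, 0.233, -0.0]
wrist_force: [-0.4, 0.1, -0.5]
opening: -0.004
top tape [(0.62, array([0.481, 0.346, 0.057])), (0.34, array([ 0.482, -0.369,  0.057]))]
top amber [(0.74, array([0.61 , 0.12 , 0.004])), (0.53, array([0.535, 0.103, 0.057]))]
top blue [(0.55, array([ 0.632, -0.349,  0.006])), (0.39, array([ 0.537, -0.118,  0.07 ]))]
top white [(0.49, array([ 0.484, -0.368,  0.056]))]
scene tape [(0.59, array([0.478, 0.355, 0.054]))]
scene amber [(0.63, array([0.536, 0.102, 0.054]))]
scene blue [(0.39, array([ 0.533, -0.114,  0.067]))]
scene white []
```

View pics/scene3.png

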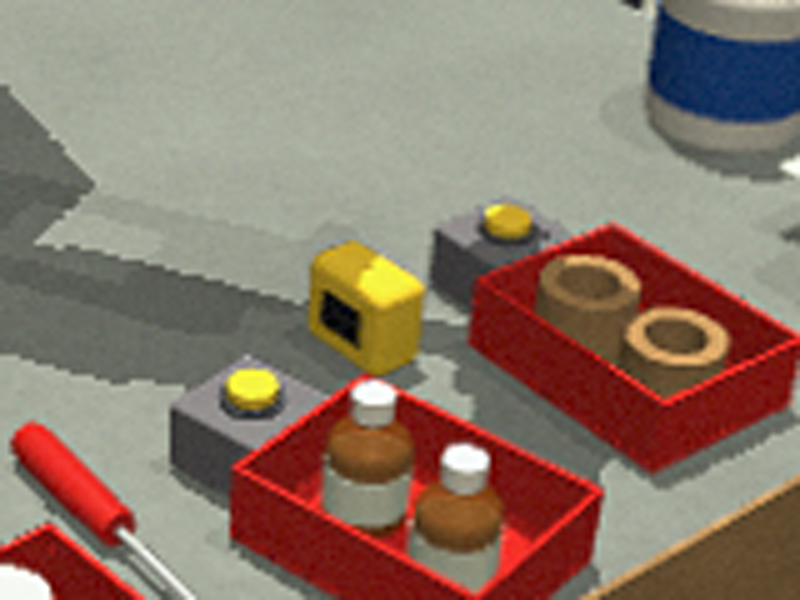

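Both plungers, amber (252,388) and tape (508,222), are down on their collars, and the goods and loose items are where they were. The robot is clear.

```bash
python3 -c "from bench import order; print(order.hand_in())"
```

```text
the job is handed in; nothing more can be done
None
```

I pressed the amber plunger and then the tape plunger down to their hard stops with shut fingertips, and handed the job in at about 12.6 s of the 43 s allowed. The arm was withdrawn first, at about 0.23 m height and touching nothing.

- **Pressing:** both presses ended with the tip at 57.0 mm, as specified for fully down. The highest force readings were about 9 N on amber and 8 N on tape, read at the end of each move.
- **Final picture:** both plungers sit down on their collars. The amber and tape goods, the tape measure and the screwdriver look unmoved.
- **Blue and white:** in the last check the networks put the blue plunger at 67–70 mm (up) and the white one at 56 mm (down). I did not go near either station's plunger. The blue and white goods and the mug were outside the final picture, and I did not measure them again.
- **Disagreements:** the networks sometimes gave a station origin or the wrong station instead of a plunger. I discarded these against the pictures and the given heights. The scene camera missed the white plunger in the last check, so its reading there comes from the top camera alone.

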